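# Load the pod cassette up the holder's sloping lane

### The arm

A 6-joint arm with a two-finger parallel gripper is mounted at the origin on the work surface. World frame = base frame: x ahead of the robot, y to its left, z up, the work surface at z = 0. Lengths are in m, angles in rad, forces in N, time in s.
With the tool pointing down it reaches from about 0.375 to 0.75 m from the base axis. Payload 9 kg.
Tool frame: the origin (TCP) lies midway between the tips of the shut fingers; the grasp point (between the pads) lies hold_point_z behind it (hold_point_z is the distance from the TCP to the grasp point, in m); z points along the fingers, y is the line along which they close (so a half turn about z gives the same grasp; the last joint's range is limited). The gripper opens to 85 mm and grips with 20 to 120 N. Pads are 22 mm wide; open, the fingers measure 114 mm over their backs; the gripper's body (76 mm by 85 mm) begins 54 mm behind the grasp point. The pads swing forward as they close: fully open they stand 13 mm farther back than shut.
Start: joints at [-1.342, 0.104, 0.097, 1.564, 0, 1.353], TCP at [0.259, -0.541, 0.204] pointing down, gripper open.
Joint ranges: [-2.99, 2.99], [-0.84, 1.86], [-1.1, 1.16], [-1.84, 2.11], [-1.51, 1.56], [-3.14, 3.14]. Speed limits (rad/s): [2.22, 2.22, 2.57, 3.14, 3.14, 3.14].

### API

Orientations are given as [roll, pitch, yaw] about the fixed x, y, z axes, in that order (R = Rz(yaw) Ry(pitch) Rx(roll)).
In Python, from workcell import get_obs, snapshot, camera_model, close_job, hold_point_z gives the robot as it stands.
- The arm moves only by the tool carry_out, never from a script. Its argument "deltas" is a list of rows, each an object of numbers: "hand": the opening, from 0 (shut) to 1 (fully open); "x", "y", "z": the shift along the tool's x, y, z in m; "spin": the turn about the tool's z in degrees. In form: [{"hand": .., "x": .., "y": .., "z": .., "spin": ..}, ...]. A call has 1 to 20 rows; each row shifts and turns the commanded pose from where the row before left it, along the tool's axes as they then stand; what a row does not reach is not made up. A row lasts 1/10 s, in which the tool goes at most 50 mm and 8.59 degrees, less where a joint would pass 70% of its speed; a pose out of reach is approached as far as the arm can. A call with a gripper value outside its range is refused whole. The fingers move at their own pace and stop on an object; "newtons" is the grip in N (left out, the last holds). Time passes only in rows, so rows that do not move let the fingers close. It gives the time, the measured TCP pose, the force, the opening and the grip force at its end, in the units of the state.
- get_obs(): the state, without advancing time (a new reading comes with each control period).
- snapshot(name): name is "side" or "top"; returns the picture (420x560x3 uint8, red, green, blue); there is no depth.
- camera_model(name): a dict with "vertical_fov" (degrees; the focal length in pixels is half the picture's height over the tangent of half this angle, whatever the lens; pixels are square), "cx", "cy" (the principal point, pixels), "R" (3x3) and "t" (3): a world point X has camera coordinates R X + t. Camera axes: x right, y down, z forward; pixel columns grow to the right and rows downward; lengths in m; the calibration is good to about 2 mm. A picture is of the moment at which its call begins. camera_model takes no time and is no camera call.
- close_job(): hands the job in; it is judged then, once.
The state is a dict: "time": time; "joint_pos": joint angles; "joint_velocities": joint speeds; "joint_torque": joint torques, N m; "tool_pos": TCP position; "orientation": TCP orientation; "contact_force": force on the tool from outside, world axes, zero at the start; "wrist_torque": the same for the moment, N m; "width": finger opening in m; "grip_force": force on a finger pad.
Only numpy, scipy, OpenCV 4.12 (cv2) and the standard library are available. Lean on these libraries where they do the work, as an engineer would, in place of code of your own. Each camera call takes 0.05 s, during which the arm holds its last target. There are 200 camera calls.

### The job

Refill the pod holder: pick up the orange pod cassette, set it down on the foot of the holder's empty sloping lane and let go of it, then push it up the lane, under the bridge, until it comes up firmly against the blue stop, and leave it resting there. Push gently: do not strain the stop or turn the turntable, and leave everything else where it is.

Things in the scene. Friction and masses are not known exactly. Their poses are not given: they have to be found in the camera images.
- cassette: Loose orange pod cassette, a closed block 116 mm long (its x), 46 mm wide (its y), with three copper and brass pod tops in line. The solid body is 34 mm high; the pod tops reach 40 mm but are look only. 125 to 255 g. Origin: centre of its underside, z up. Its two ends are alike: either may go first. It starts flat on the dresser.
- cassette_mid (a point): Point inside the orange cassette on its middle, 16 mm above its underside; axes as the cassette's.
- holder: Clear acrylic pod holder on a round wooden turntable 320 mm across; origin: turntable centre at dresser height, z up. Two lanes climb along its x at 10 degrees on one white ramp plate 285 mm long, 160 mm wide: empty lane at y = +42 mm, grey cassette in the lane at y = -42 mm. The bearing is stiff; about 9 N pushed up the empty lane begins to swing it.
- lane_foot (a point): On the ramp face at its lower edge, on the empty lane's centre line, 30 mm above the dresser; axes as the holder's (x level, the lane climbs along x at 10 degrees). From here up the slope: 0 to 110 mm open apron without sides, where the cassette is set down; it stays where it is left. Pushing it up takes 0.8 to 2.5 N, and up to 6 N for an instant to start it.
- lane_mouth (a point): On the ramp face 140 mm up the slope from lane_foot, where the straight lane begins: 54 mm wide between clear walls 34 mm high, as far as the ramp's top. From 110 to 140 mm up the slope low walls, 16 mm high, funnel from 74 to 54 mm apart. Axes as the holder's.
- stop_slot (a point): Ramp face 242 mm up the slope from lane_foot: middle of the slot of the blue stop, a bar across the lane 31 mm high, good for 15 N. Its face is clamped anywhere from 212 to 272 mm up the slope; where is NOT measured: feel for it. At home the cassette's lower end is thus 96 to 156 mm up. A clear bridge 16 mm wide spans the lane at 232 mm, 52 mm above the ramp face.
- cassette2: Grey pod cassette of the same size, already at the top of the other lane. Leave alone.
- kettle: Brushed steel kettle, 172 mm high and 156 mm across, on its power base on the grey melamine tray; origin under its centre. Leave alone.
- mug1: Blue stoneware mug, 82 mm across, 92 mm high; origin under its centre. Leave alone.
- mug2: Blue stoneware mug, 82 mm across, 92 mm high; origin under its centre. Leave alone.
- sugar_jar: White jar, 72 mm across, 100 mm high, origin under its centre. Leave alone.
- coaster: Bamboo coaster, 94 mm across, 7 mm thick, lying flat. Leave alone.
- tea_caddy: Green tin, 75 by 130 mm, 96 mm high. Leave alone.
There are look-alikes about, which are no part of the job. Of the things like the cassette, leave any that is purple or turquoise; of the rest the larger one is meant.

How it is judged:
On the way, in this order (a step that is already met when the one before it is completed fails the run):
1. the cassette lies on the foot of the empty lane, let go and at rest, clear below the stop (contact force between cassette and holder above 0.3 N and contact force between cassette and the fingers below 0.05 N and linear speed of cassette below 0.02 m/s and distance between cassette and lane_foot below 0.115 m and x of cassette in the frame of lane_foot below 0.09 m and angle between cassette's own z axis and vertical below 0.3 rad), for 0.2 s.
2. the cassette is pushed up against the stop (contact force between cassette and stop_c0 above 1 N), for 0.02 s.
At the end, for the whole second after the job is handed in: the orange cassette lies flat in the empty lane with its end against the blue stop (gap under 2 mm), at rest and let go, the turntable not turned (lane foot within 7 mm of where it stood) (distance between cassette_mid and stop_c0 below 0.0641 m and angle between cassette's own z axis and vertical between 0.13 and 0.22 rad and linear speed of cassette below 0.005 m/s and distance of lane_foot from where it was at the start of the episode below 0.007 m); the robot touches nothing.
It fails at once if the stop is strained (more than 15 N on it) (contact force between cassette and stop_c0 above 15 N).
It fails at once if the turntable is turned (lane foot moved more than 7 mm) (distance of lane_foot from where it was at the start of the episode above 0.007 m).
It fails at once if the cassette is dropped (faster than 0.5 m/s and not held) (linear speed of cassette above 0.5 m/s and contact force between cassette and the fingers below 0.05 N).
It fails at once if the cassette is tipped over (angle between cassette's own z axis and vertical above 0.7 rad).
It fails at once if the grey cassette or another thing on the dresser is disturbed (moved more than 15 mm) (distance of any of cassette2, kettle, mug1, mug2, sugar_jar, coaster, tea_caddy from where it was at the start of the episode above 0.015 m).
It also fails if it takes over 54 s, if anything falls off the work surface, if the arm or the gripper's body presses on something with over 40 N, if the wrist force passes 120 N, or if a joint passes its speed limit or range.

## Working session

There is one attempt and no reset: what is moved stays moved. The work goes in short steps, Python scripts to look and compute and a tool call to move; the robot and the scene stay as the last step left them, time stands still between calls to the robot, and variables do not carry over. Pictures are saved under pics/ and viewed, at most 10 in all, crops included, and the job is handed in when it is done.

Besides the shell and the picture viewer there is one more tool, called after "Emit:" by a JSON object that holds its "name" and its "arguments". carry_out: Moves the arm, as the interface text tells. Its arguments: {"type":"object","properties":{"deltas":{"type":"array","items":{"type":"object","properties":{"hand":{"type":"number"},"x":{"type":"number"},"y":{"type":"number"},"z":{"type":"number"},"spin":{"type":"number"}}}},"newtons":{"type":"number"}},"required":["deltas"]}

```bash
mkdir -p pics; python3 - <<'E'
from workcell import *
import cv2
for n in("side","top"):
    cv2.imwrite(f"pics/{n}0.png",cv2.resize(snapshot(n),None,fx=1.42,fy=1.42,interpolation=cv2.INTER_CUBIC)[:,:,::-1]); print(n,camera_model(n))
print(get_obs(),hold_point_z() if callable(hold_point_z) else hold_point_z)
E
```

```text
side {'vertical_fov': 54.06892070113763, 'cx': 282.03186771274426, 'cy': 204.19713008232125, 'R': array([[-0.99317925, -0.11593543, -0.01240757],
       [-0.07321295,  0.70290819, -0.70750261],
       [ 0.090746  , -0.70176852, -0.70660181]]), 't': array([0.54872192, 0.12681236, 1.00499922])}
top {'vertical_fov': 46.73819338523603, 'cx': 282.1662471990984, 'cy': 219.44627080149644, 'R': array([[ 0.00761992, -0.99996278,  0.00404728],
       [-0.98714666, -0.00816827, -0.15960813],
       [ 0.15963525, -0.00277906, -0.98717216]]), 't': array([-0.04781209,  0.56237436,  1.49820883])}
{'time': 0.1, 'joint_pos': array([-1.34172201e+00,  1.04660761e-01,  9.65313736e-02,  1.56388305e+00,
        7.28132206e-06,  1.35306670e+00]), 'joint_velocities': array([ 1.97021510e-03, -1.94753887e-03,  2.15546225e-03, -5.31751581e-05,
       -2.44700829e-03,  6.89011607e-04]), 'joint_torque': array([ 8.05756717e-03, -5.58208179e+01,  5.04719388e+01,  1.30021854e-02,
       -1.22648062e-04,  1.93862155e-05]), 'tool_pos': array([ 0.25916928, -0.54077286,  0.20357908]), 'orientation': array([-3.14040683e+00, -2.69805123e-04,  4.46803782e-01]), 'contact_force': array([0.70127271, 0.32350482, 0.53865765]), 'wrist_torque': array([-0.01898956,  0.02200454,  0.03639911]), 'grip_force': 0.0, 'width': 0.08524108188894539} 0.0187
```

View pics/side0.png

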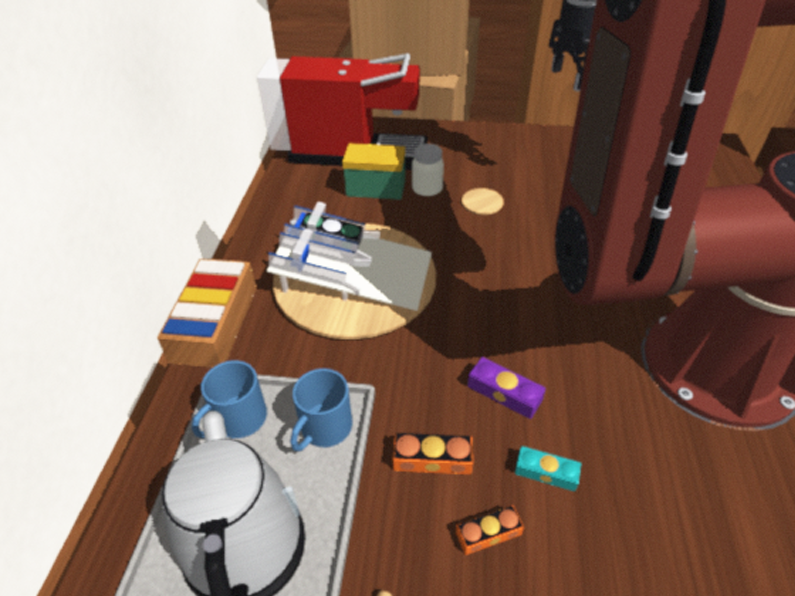

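View pics/top0.png

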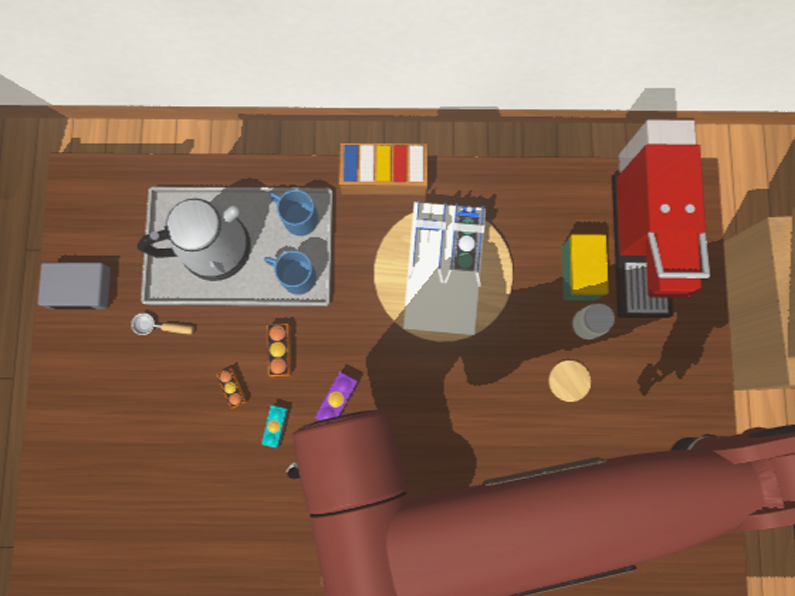

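The orange cassette, the larger of the two, is at top (278,349) and side (433,453). The empty lane is on the left in the top view, with the ramp foot edge running (404,330)-(475,334). Next I'll enlarge these areas.

```bash
cat > h.py <<'E'
from workcell import *
import numpy as np, cv2
def ray(n,u,v):
    c=camera_model(n); f=210/np.tan(np.radians(c["vertical_fov"]/2))
    R=np.array(c["R"]);C=-R.T@np.array(c["t"])
    return C,R.T@np.array([(u-c["cx"])/f,(v-c["cy"])/f,1])
def at(n,u,v,z):
    C,d=ray(n,u,v); return (C+d*(z-C[2])/d[2])[:3]
def proj(n,X):
    c=camera_model(n); f=210/np.tan(np.radians(c["vertical_fov"]/2))
    p=np.array(c["R"])@np.array(X)+np.array(c["t"]); return f*p[0]/p[2]+c["cx"],f*p[1]/p[2]+c["cy"]
E
python3 - <<'E'
from h import *
t=snapshot("top");s=snapshot("side")
def crop(im,u,v,w,h,k): return cv2.resize(im[v:v+h,u:u+w],None,fx=k,fy=k,interpolation=cv2.INTER_CUBIC)
# top holder 260..360 x 135..245 ; cassette 180..220, 220..272
a=np.hstack([crop(t,260,135,105,110,5),crop(t,170,217,50,110,5)])
b=np.hstack([crop(s,180,135,130,110,5)[:, :],])
cv2.imwrite("pics/a.png",a[:,:,::-1]);cv2.imwrite("pics/b.png",b[:,:,::-1])
E
```

```text
(no output)
```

View pics/a.png

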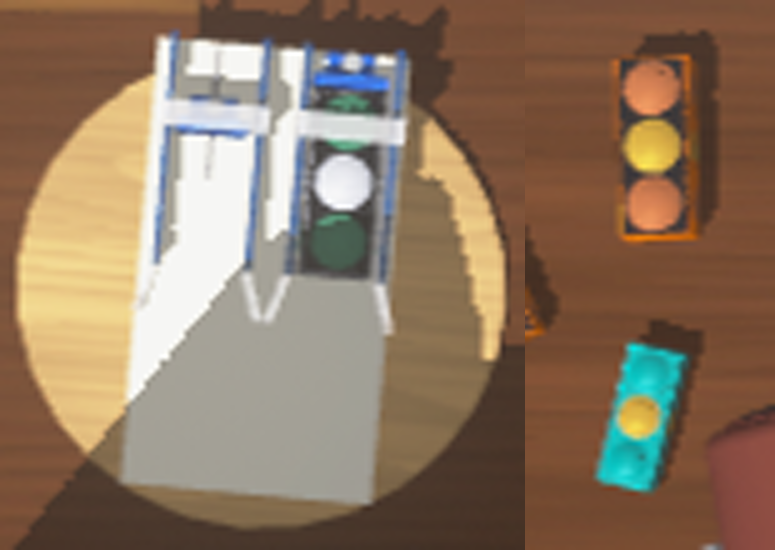

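View pics/b.png

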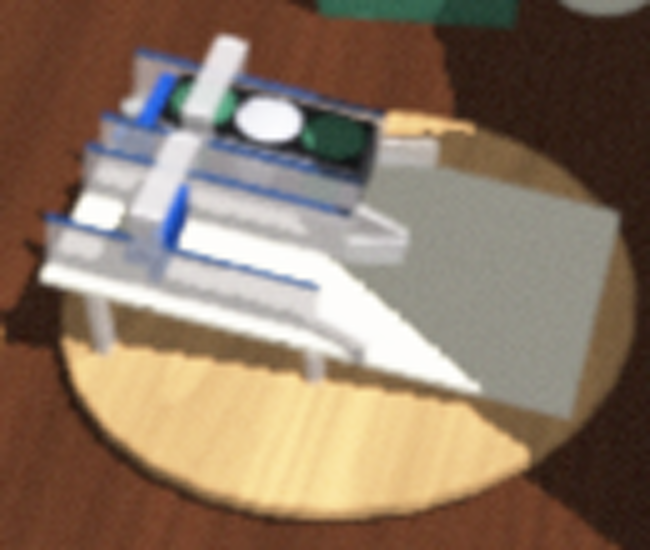

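Top crop: the ramp foot corners are at (122,483) and (372,502), the upper corners near (157,38) and (408,50), and the cassette rim corners at (615,58), (690,55), (697,240) and (622,242). Side crop: the foot corners are at (572,418) and (620,212). The stop face sits right beneath the bridge.

```bash
python3 - <<'E'
from h import *
T=lambda u,v,z:at("top",260+(u+.5)/5-.5,135+(v+.5)/5-.5,z)
S=lambda u,v,z:at("side",180+(u+.5)/5-.5,135+(v+.5)/5-.5,z)
K=lambda u,v,z:at("top",170+(u-525+.5)/5-.5,217+(v+.5)/5-.5,z)
P=[T(122,483,.03),T(372,502,.03),T(408,50,.0795),T(157,38,.0795)]
for p in P: print(p.round(4))
print("edges",[np.linalg.norm(P[i]-P[(i+1)%4]).round(4) for i in range(4)])
print("side foot",S(572,418,.03),S(620,212,.03),"top L",S(42,275,.0795))
# turntable circle z~0.015?
print("tt L,R,bottom",T(17,280,.02),T(505,280,.02),T(262,527,.02))
C=[K(615,58,.034),K(690,55,.034),K(697,240,.034),K(622,242,.034)]
for p in C: print(p.round(4))
print("edges",[np.linalg.norm(C[i]-C[(i+1)%4]).round(4) for i in range(4)], np.mean(C,0))
# pods z .04
q=[K(653,87,.04),K(652,146,.04),K(655,204,.04)];print("pods",np.round(q,4))
k=1.42
print("side pods",[at("side",(u+.5)/k-.5,(v+.5)/k-.5,.04).round(4) for u,v in((408,445),(433,446),(458,447))])
print("side mugs/top",at("top",296/k,196/k,.092),at("top",294/k,260/k,.092))
E
```

```text
[ 0.5272 -0.0495  0.03  ]
[ 0.5163 -0.2092  0.03  ]
[ 0.8003 -0.2294  0.0795]
[ 0.8068 -0.0695  0.0795]
edges [np.float64(0.1601), np.float64(0.289), np.float64(0.1601), np.float64(0.2846)]
side foot [ 0.52614109 -0.04398498  0.03      ] [ 0.51425346 -0.20720688  0.03      ] top L [ 0.80622169 -0.07048461  0.0795    ]
tt L,R,bottom [0.66154201 0.01977884 0.02      ] [ 0.66425514 -0.29853163  0.02      ] [ 0.50083566 -0.1396092   0.02      ]
[0.5338 0.2578 0.034 ]
[0.5361 0.2101 0.034 ]
[0.4184 0.2017 0.034 ]
[0.4168 0.2489 0.034 ]
edges [np.float64(0.0478), np.float64(0.118), np.float64(0.0472), np.float64(0.1173)] [0.47629635 0.22965122 0.034     ]
pods [[0.5146 0.2319 0.04  ]
 [0.477  0.2312 0.04  ]
 [0.4404 0.228  0.04  ]]
side pods [array([0.5136, 0.2365, 0.04  ]), array([0.477 , 0.2342, 0.04  ]), array([0.4406, 0.2318, 0.04  ])]
side mugs/top [0.81404251 0.19186988 0.092     ] [0.66790218 0.19160401 0.092     ]
```

Emit:
{"name": "carry_out", "arguments": {"deltas": [{"hand":1,"spin":-8.3},{"spin":-8.3},{"spin":-8.3},{"spin":-8.3},{"spin":-8.3},{"spin":-8.3},{"spin":-8.3},{"spin":-8.3},{"spin":-8.3},{"spin":-8.3},{"spin":-8.3},{"spin":-8.3},{"spin":-8.3},{"spin":-8.3},{"spin":-8.3},{"spin":-8.3},{"spin":-8.3},{"spin":-8.3},{"spin":-8.3},{"spin":-0.6}]}}

```text
$.deltas[0]: bad value
```

```bash
cat >> h.py <<'E'
from scipy.spatial.transform import Rotation as Ro
def to(X,yaw=None,p=None,o=None):
    s=get_obs(); p=s["tool_pos"] if p is None else p; R=Ro.from_euler("xyz",s["orientation"] if o is None else o)
    d=R.inv().apply(np.array(X)-p)
    print("pose",s["time"],np.round(s["tool_pos"],4),np.round(s["orientation"],4),"F",np.round(s["contact_force"],2),"delta tool",np.round(d,4))
    if yaw is not None:
        e=s["orientation"][2]-yaw; print("spin deg",np.degrees((e+np.pi/2)%np.pi-np.pi/2).round(2))
E
python3 - <<'E'
from h import *
to([.45,-.2,.204]); to([.477,.231,.204],.068)
T=lambda u,v,z:at("top",260+(u+.5)/5-.5,135+(v+.5)/5-.5,z)
for z in (.07,.085,.1):
  p=T(205,135,z); print((p[:2]-[.5245,-.0865])@[.9975,-.0709])
E
```

```text
pose 0.2 [ 0.2592 -0.5409  0.2038] [-3.1408e+00 -2.0000e-04  4.4680e-01] F [-0.63  0.57  0.24] delta tool [ 0.3194 -0.225   0.    ]
pose 0.2 [ 0.2592 -0.5409  0.2038] [-3.1408e+00 -2.0000e-04  4.4680e-01] F [-0.63  0.57  0.24] delta tool [ 5.299e-01 -6.020e-01  4.000e-04]
spin deg 21.7
0.22186149252786846
0.21752982306625288
0.2131981536046373
```

Emit:
{"name": "carry_out", "arguments": {"deltas": [{"hand":1,"x":0,"y":0,"z":0,"spin":-8.3},{"hand":1,"x":0,"y":0,"z":0,"spin":-8.3},{"hand":1,"x":0,"y":0,"z":0,"spin":-8.3},{"hand":1,"x":0,"y":0,"z":0,"spin":-8.3},{"hand":1,"x":0,"y":0,"z":0,"spin":-8.3},{"hand":1,"x":0,"y":0,"z":0,"spin":-8.3},{"hand":1,"x":0,"y":0,"z":0,"spin":-8.3},{"hand":1,"x":0,"y":0,"z":0,"spin":-8.3},{"hand":1,"x":0,"y":0,"z":0,"spin":-8.3},{"hand":1,"x":0,"y":0,"z":0,"spin":-8.3},{"hand":1,"x":0,"y":0,"z":0,"spin":-8.3},{"hand":1,"x":0,"y":0,"z":0,"spin":-8.3},{"hand":1,"x":0,"y":0,"z":0,"spin":-8.3},{"hand":1,"x":0,"y":0,"z":0,"spin":-8.3},{"hand":1,"x":0,"y":0,"z":0,"spin":-8.3},{"hand":1,"x":0,"y":0,"z":0,"spin":-8.3},{"hand":1,"x":0,"y":0,"z":0,"spin":-8.3},{"hand":1,"x":0,"y":0,"z":0,"spin":-8.3},{"hand":1,"x":0,"y":0,"z":0,"spin":-8.3},{"hand":1,"x":0,"y":0,"z":0,"spin":0}]}}

```text
time: 2.2
tool_pos: [0.2592, -0.541, 0.2041]
orientation: [3.141, -0.0, -3.082]
contact_force: [-0.1, -0.9, -0.4]
width: 0.0855
grip_force: 0.0
```

```bash
python3 - <<'E'
from h import *
to([.45,-.2,.204]); to([.477,.231,.204],.068,p=np.array([.45,-.2,.204]));print(get_obs()["joint_pos"])
E
```

```text
pose 2.2 [ 0.2592 -0.541   0.2041] [ 3.1413 -0.     -3.0818] F [-0.1  -0.85 -0.37] delta tool [-2.108e-01  3.290e-01  2.000e-04]
pose 2.2 [ 0.2592 -0.541   0.2041] [ 3.1413 -0.     -3.0818] F [-0.1  -0.85 -0.37] delta tool [-5.270e-02  4.286e-01  1.000e-04]
spin deg -0.47
[-1.34170084e+00  1.04267576e-01  9.71037736e-02  1.56389233e+00
  9.69246051e-06 -1.40148469e+00]
```

Emit:
{"name": "carry_out", "arguments": {"deltas": [{"hand":1,"x":-0.0234,"y":0.0366,"z":0,"spin":0},{"hand":1,"x":-0.0234,"y":0.0366,"z":0,"spin":0},{"hand":1,"x":-0.0234,"y":0.0366,"z":0,"spin":0},{"hand":1,"x":-0.0234,"y":0.0366,"z":0,"spin":0},{"hand":1,"x":-0.0234,"y":0.0366,"z":0,"spin":0},{"hand":1,"x":-0.0234,"y":0.0366,"z":0,"spin":0},{"hand":1,"x":-0.0234,"y":0.0366,"z":0,"spin":0},{"hand":1,"x":-0.0234,"y":0.0366,"z":0,"spin":0},{"hand":1,"x":-0.0234,"y":0.0366,"z":0,"spin":0},{"hand":1,"x":-0.0053,"y":0.0429,"z":0,"spin":0},{"hand":1,"x":-0.0053,"y":0.0429,"z":0,"spin":0},{"hand":1,"x":-0.0053,"y":0.0429,"z":0,"spin":0},{"hand":1,"x":-0.0053,"y":0.0429,"z":0,"spin":0},{"hand":1,"x":-0.0053,"y":0.0429,"z":0,"spin":0},{"hand":1,"x":-0.0053,"y":0.0429,"z":0,"spin":0},{"hand":1,"x":-0.0053,"y":0.0429,"z":0,"spin":0},{"hand":1,"x":-0.0053,"y":0.0429,"z":0,"spin":0},{"hand":1,"x":-0.0053,"y":0.0429,"z":0,"spin":0},{"hand":1,"x":-0.0053,"y":0.0429,"z":0,"spin":-0.5},{"hand":1,"x":0,"y":0,"z":0,"spin":0}]}}

```text
time: 4.2
tool_pos: [0.478, 0.2354, 0.2038]
orientation: [3.141, -0.0, -3.075]
contact_force: [0.5, -1.0, -0.1]
width: 0.0855
grip_force: 0.0
```

```bash
python3 - <<'E'
from h import *
to([.477,.231,.1],.068);print(get_obs()["joint_pos"])
s=snapshot("side")
cv2.imwrite("pics/c.png",cv2.resize(s[190:400,200:480],None,fx=2.8,fy=2.8,interpolation=cv2.INTER_CUBIC)[:,:,::-1])
E
```

```text
pose 4.2 [0.478  0.2354 0.2038] [ 3.1406e+00 -5.0000e-04 -3.0750e+00] F [ 0.49 -1.03 -0.06] delta tool [ 0.0013 -0.0044  0.1038]
spin deg -0.08
[ 2.11152673e-01 -1.00850698e-01 -1.08761286e-01  1.56321650e+00
  1.07709841e-03  1.44587647e-01]
```

View pics/c.png

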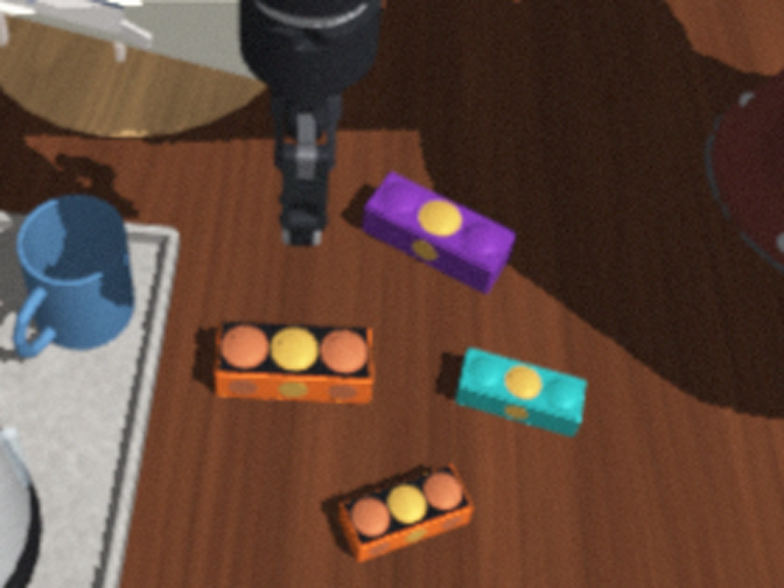

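The gripper (fingertips near (302,238)) is above and clear of the cassette. The cassette's rim corners are (220,322), (372,328), (372,376) and (217,372), and its near bottom edge runs (217,397)-(372,402).

```bash
python3 - <<'E'
from h import *
S=lambda u,v,z:at("side",200+(u+.5)/2.8-.5,190+(v+.5)/2.8-.5,z)
C=[S(220,322,.034),S(372,328,.034),S(372,376,.034),S(217,372,.034)]
print(np.round(C,4),np.mean(C,0)); print(S(217,397,0),S(372,402,0))
print(proj("side",[.478,.2354,.2038]), 200+302/2.8,190+238/2.8)
to([.477,.232,.1],.068)
E
```

```text
[[0.5351 0.2148 0.034 ]
 [0.4199 0.2074 0.034 ]
 [0.4187 0.2474 0.034 ]
 [0.5322 0.2566 0.034 ]] [0.47649061 0.23157438 0.034     ]
[0.53265146 0.25863673 0.        ] [0.41614158 0.24990135 0.        ]
(np.float64(306.6193280911817), np.float64(267.1613198034053)) 307.8571428571429 275.0
pose 4.25 [0.4782 0.2333 0.2039] [-3.1416e+00 -8.0000e-04 -3.0756e+00] F [-0.01 -0.75  0.53] delta tool [ 0.0012 -0.0012  0.1039]
spin deg -0.11
```

Emit:
{"name": "carry_out", "arguments": {"deltas": [{"hand":1,"x":0.0013,"y":-0.0018,"z":0.03,"spin":-0.2},{"hand":1,"x":0,"y":0,"z":0.03,"spin":0},{"hand":1,"x":0,"y":0,"z":0.03,"spin":0},{"hand":1,"x":0,"y":0,"z":0.03,"spin":0},{"hand":1,"x":0,"y":0,"z":0.03,"spin":0},{"hand":1,"x":0,"y":0,"z":0.02,"spin":0},{"hand":1,"x":0,"y":0,"z":0.02,"spin":0},{"hand":1,"x":0,"y":0,"z":0.008,"spin":0},{"hand":1,"x":0,"y":0,"z":0.003,"spin":0},{"hand":1,"x":0,"y":0,"z":0,"spin":0}]}}

```text
time: 5.25
tool_pos: [0.4779, 0.2289, 0.0037]
orientation: [-3.142, 0.0, -3.073]
contact_force: [0.7, 0.4, 0.3]
width: 0.0857
grip_force: 0.0
```

Emit:
{"name": "carry_out", "arguments": {"deltas": [{"hand":0,"x":0,"y":0,"z":0,"spin":0},{"hand":0,"x":0,"y":0,"z":0,"spin":0},{"hand":0,"x":0,"y":0,"z":0,"spin":0},{"hand":0,"x":0,"y":0,"z":0,"spin":0},{"hand":0,"x":0,"y":0,"z":0,"spin":0},{"hand":0,"x":0,"y":0,"z":0,"spin":0},{"hand":0,"x":0,"y":0,"z":0,"spin":0},{"hand":0,"x":0,"y":0,"z":0,"spin":0}], "newtons": 25}}

```text
time: 6.05
tool_pos: [0.4802, 0.2275, 0.0071]
orientation: [-3.137, 0.005, -3.073]
contact_force: [-6.0, -14.7, 25.6]
width: 0.0299
grip_force: 25.7
```

```bash
python3 - <<'E'
from h import *
s=snapshot("side");t=snapshot("top")
a=cv2.resize(s[260:370,230:360],None,fx=3.6,fy=3.6,interpolation=cv2.INTER_CUBIC)
b=cv2.resize(t[210:290,160:240],(396,396),interpolation=cv2.INTER_CUBIC)[:,:330]
cv2.imwrite("pics/d.png",np.hstack([a[:396],b])[:,:,::-1]);print(get_obs())
E
```

```text
{'time': 6.15, 'joint_pos': array([ 0.1991726 , -0.04691884, -0.41751591,  1.19604272, -0.00490287,
        0.13097845]), 'joint_velocities': array([-3.78231669e-04, -6.78094879e-04, -4.96204084e-04,  2.08886038e-05,
       -6.16127017e-04, -5.41665825e-04]), 'joint_torque': array([  5.60992017, -34.81094241,  39.58063245,  -3.6342895 ,
         3.58241603,  -0.12185954]), 'tool_pos': array([0.48019104, 0.22748769, 0.00707919]), 'orientation': array([-3.13727464,  0.00476126, -3.07339842]), 'contact_force': array([ -4.50447502, -14.02257345,  26.31307302]), 'wrist_torque': array([-2.79455775,  1.23780932, -0.17021685]), 'grip_force': 25.680723550792663, 'width': 0.029927762248257102}
```

View pics/d.png

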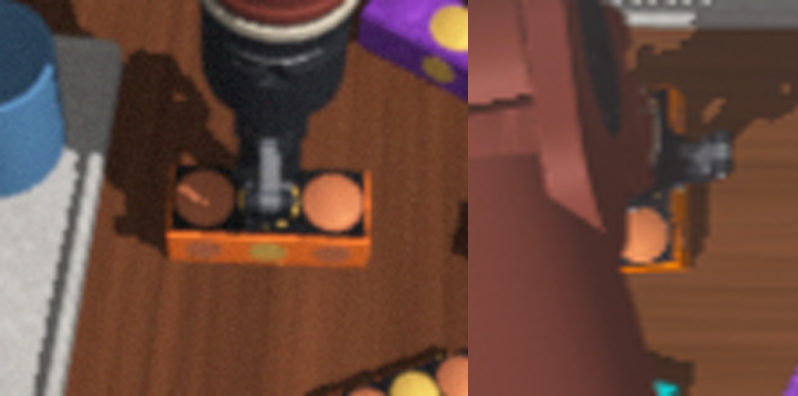

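The near (+y) finger appears on or over the cassette's top, with its tip at crop (268,205), and the far finger is outside. The width is 30 mm and the tool is being pushed up with 25 N. I'll work out the geometry before moving.

```bash
python3 - <<'E'
from h import *
S=lambda u,v,z:at("side",230+(u+.5)/3.6-.5,260+(v+.5)/3.6-.5,z)
inv=lambda p:((p[0]-230)*3.6,(p[1]-260)*3.6)
for X in ([.480,.2425,.010],[.480,.2575,.010],[.480,.2425,.034],[.478,.2125,.01],[.478,.2125,.034]): print(X,inv(proj("side",X)))
print("finger tip at z",[S(268,205,z).round(4) for z in(.01,.02,.034,.045)])
print("rim",[S(u,v,.034).round(4) for u,v in((175,170),(369,172),(369,236),(167,233))])
print("near bottom",S(168,258,0),S(369,265,0))
T=lambda u,v,z:at("top",160+(u-468+.5)/4.95-.5,210+(v+.5)/4.95-.5,z)
print("top rim right",T(680,90,.034),T(686,268,.034),"blob",T(735,155,.05))
E
```

```text
[0.48, 0.2425, 0.01] (np.float64(261.7174214434083), np.float64(232.7827736993647))
[0.48, 0.2575, 0.01] (np.float64(259.63417936986536), np.float64(256.2331650185233))
[0.48, 0.2425, 0.034] (np.float64(262.6778916069369), np.float64(211.9459161428725))
[0.478, 0.2125, 0.01] (np.float64(269.05089098939897), np.float64(187.86391144124605))
[0.478, 0.2125, 0.034] (np.float64(270.13055067498544), np.float64(166.6536002209419))
finger tip at z [array([0.4786, 0.2232, 0.01  ]), array([0.4784, 0.229 , 0.02  ]), array([0.4781, 0.237 , 0.034 ]), array([0.4779, 0.2433, 0.045 ])]
rim [array([0.5345, 0.22  , 0.034 ]), array([0.4207, 0.209 , 0.034 ]), array([0.4195, 0.2503, 0.034 ]), array([0.534, 0.261, 0.034])]
near bottom [0.53453605 0.25847855 0.        ] [0.41697166 0.24999278 0.        ]
top rim right [0.53553041 0.21064498 0.034     ] [0.4211328  0.20296112 0.034     ] blob [0.49186649 0.17174996 0.05      ]
```

The cassette hasn't moved. Both finger tips closed over its top at z≈0.034, so the real tips sit higher than the reported TCP suggests. I'll lift slightly, reopen, centre and look.

Emit:
{"name": "carry_out", "arguments": {"deltas": [{"hand":0.4,"x":0,"y":0,"z":-0.01,"spin":0},{"hand":1,"x":0,"y":0,"z":-0.01,"spin":0},{"hand":1,"x":0,"y":0.0015,"z":0,"spin":0},{"hand":1,"x":0,"y":0,"z":0,"spin":0},{"hand":1,"x":0,"y":0,"z":0,"spin":0},{"hand":1,"x":0,"y":0,"z":0,"spin":0}]}}

```text
time: 6.75
tool_pos: [0.477, 0.2308, 0.0226]
orientation: [-3.141, -0.001, -3.072]
contact_force: [0.7, 0.7, -0.9]
width: 0.0854
grip_force: 0.0
```

```bash
python3 - <<'E'
from h import *
s=snapshot("side")
to([.477,.2315,.0],.07); print(get_obs()["width"])
a=cv2.resize(s[250:370,230:360],None,fx=5,fy=5,interpolation=cv2.INTER_CUBIC)
cv2.imwrite("pics/e.png",a[:,:,::-1])
inv=lambda p:((p[0]-230)*5,(p[1]-250)*5)
p=get_obs()["tool_pos"]
for dz in(0,.013,.03):print(dz,[np.round(inv(proj("side",p+[dx,.043,dz])),1) for dx in(-.011,.011)], np.round(inv(proj("side",p+[0,.057,dz])),1))
E
```

```text
pose 6.8 [0.4771 0.2308 0.0227] [-3.1414e+00 -9.0000e-04 -3.0717e+00] F [ 0.09  0.7  -0.1 ] delta tool [-0.      0.0007  0.0227]
spin deg -0.0
0.08554723371428012
0 [array([392.1, 430.8]), array([338.4, 425.3])] [362.4 460.2]
0.013 [array([393.2, 415.3]), array([338.8, 409.7])] [363.2 444.8]
0.03 [array([394.6, 394.5]), array([339.5, 388.9])] [364.2 424.3]
```

View pics/e.png

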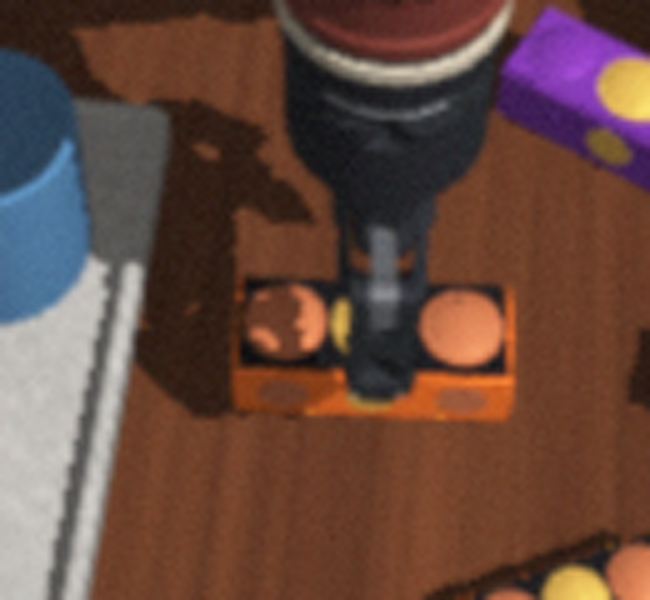

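The open finger tip is seen at (380,398), where the reported pose predicts about (365,412). The real tips are therefore about 20 mm higher and about 5 mm toward -x. I'll correct for that and go down in stages, watching the force.

Emit:
{"name": "carry_out", "arguments": {"deltas": [{"hand":1,"x":-0.004,"y":0.0005,"z":0.012,"spin":0},{"hand":1,"x":0,"y":0,"z":0.012,"spin":0},{"hand":1,"x":0,"y":0,"z":0.008,"spin":0},{"hand":1,"x":0,"y":0,"z":0,"spin":0}]}}

```text
time: 7.2
tool_pos: [0.4799, 0.2312, -0.011]
orientation: [-3.141, -0.003, -3.072]
contact_force: [0.0, -1.4, -0.1]
width: 0.0849
grip_force: 0.0
```

Emit:
{"name": "carry_out", "arguments": {"deltas": [{"hand":1,"x":0,"y":0,"z":0.004,"spin":0},{"hand":1,"x":0,"y":0,"z":0.004,"spin":0},{"hand":1,"x":0,"y":0,"z":0,"spin":0}]}}

```text
time: 7.5
tool_pos: [0.4812, 0.2315, -0.0172]
orientation: [-3.141, -0.0, -3.072]
contact_force: [0.3, -0.5, -0.4]
width: 0.0856
grip_force: 0.0
```

Emit:
{"name": "carry_out", "arguments": {"deltas": [{"hand":0.7,"x":0,"y":0,"z":0,"spin":0},{"hand":0.6,"x":0,"y":0,"z":0,"spin":0},{"hand":0.6,"x":0,"y":0,"z":0,"spin":0}], "newtons": 25}}

```text
time: 7.8
tool_pos: [0.4816, 0.2316, -0.0165]
orientation: [-3.142, 0.0, -3.072]
contact_force: [-0.1, -0.4, -0.5]
width: 0.0511
grip_force: 0.0
```

Emit:
{"name": "carry_out", "arguments": {"deltas": [{"hand":0.45,"x":0,"y":0,"z":0,"spin":0},{"hand":0.45,"x":0,"y":0,"z":0,"spin":0},{"hand":0.45,"x":0,"y":0,"z":0,"spin":0},{"hand":0.45,"x":0,"y":0,"z":0,"spin":0}], "newtons": 25}}

```text
time: 8.2
tool_pos: [0.4817, 0.2317, -0.0164]
orientation: [3.141, 0.001, -3.072]
contact_force: [-1.3, 0.6, 5.2]
width: 0.0456
grip_force: 27.1
```

Emit:
{"name": "carry_out", "arguments": {"deltas": [{"hand":0.45,"x":0,"y":0,"z":-0.01,"spin":0},{"hand":0.45,"x":0,"y":0,"z":-0.03,"spin":0},{"hand":0.45,"x":0,"y":0,"z":-0.03,"spin":0},{"hand":0.45,"x":0,"y":0,"z":-0.03,"spin":0},{"hand":0.45,"x":0,"y":0,"z":0,"spin":0}]}}

```text
time: 8.7
tool_pos: [0.4838, 0.232, 0.0879]
orientation: [3.141, 0.006, -3.072]
contact_force: [0.7, -0.0, -1.6]
width: 0.0452
grip_force: 26.6
```

```bash
python3 - <<'E'
from h import *
to([.5935,-.0915,.084],-.071)
print(get_obs()["width"],get_obs()["grip_force"])
s=snapshot("side")
cv2.imwrite("pics/f.png",cv2.resize(s[210:360,200:370],None,fx=3.5,fy=3.5,interpolation=cv2.INTER_CUBIC)[:,:,::-1])
E
```

```text
pose 8.7 [0.4838 0.232  0.0879] [ 3.1411  0.0061 -3.0718] F [ 0.66 -0.01 -1.6 ] delta tool [-0.0868 -0.3304  0.0042]
spin deg 8.07
0.04522170883566221 26.618977189064026
```

View pics/f.png

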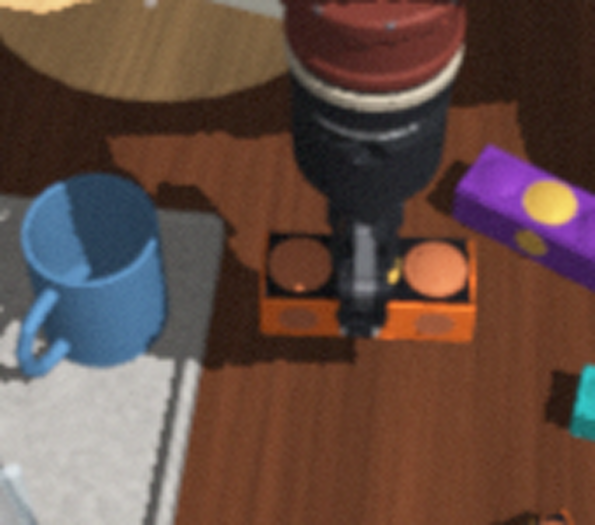

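The cassette is held level at its middle, with both ends clear. Now I'll carry it over the lane foot.

Emit:
{"name": "carry_out", "arguments": {"deltas": [{"hand":0.45,"x":-0.0087,"y":-0.02,"z":0,"spin":0},{"hand":0.45,"x":-0.0087,"y":-0.035,"z":0,"spin":0},{"hand":0.45,"x":-0.0087,"y":-0.035,"z":0,"spin":0},{"hand":0.45,"x":-0.0087,"y":-0.035,"z":0,"spin":0},{"hand":0.45,"x":-0.0087,"y":-0.035,"z":0,"spin":0},{"hand":0.45,"x":-0.0087,"y":-0.035,"z":0,"spin":0},{"hand":0.45,"x":-0.0087,"y":-0.035,"z":0,"spin":0},{"hand":0.45,"x":-0.0087,"y":-0.035,"z":0,"spin":0},{"hand":0.45,"x":-0.0087,"y":-0.035,"z":0,"spin":0},{"hand":0.45,"x":-0.0087,"y":-0.02,"z":0,"spin":0},{"hand":0.45,"x":0,"y":-0.01,"z":0,"spin":4},{"hand":0.45,"x":0,"y":0,"z":0,"spin":4},{"hand":0.45,"x":0,"y":0,"z":0,"spin":0}]}}

```text
time: 10.05
tool_pos: [0.5901, -0.0916, 0.0814]
orientation: [3.141, -0.003, 3.07]
contact_force: [-0.6, -0.4, -1.8]
width: 0.0456
grip_force: 26.6
```

```bash
python3 - <<'E'
from h import *
s=snapshot("side");t=snapshot("top")
to([.5935,-.0915,.084],-.071)
cs=cv2.resize(s[140:250,190:320],None,fx=3.3,fy=3.3,interpolation=cv2.INTER_CUBIC)
ct=cv2.resize(t[130:240,255:355],None,fx=3.3,fy=3.3,interpolation=cv2.INTER_CUBIC)
cv2.imwrite("pics/g.png",np.hstack([cs,ct])[:,:,::-1]);print(cs.shape)
E
```

```text
pose 10.15 [ 0.5904 -0.0912  0.082 ] [ 3.1411e+00 -1.9000e-03  3.0739e+00] F [-0.23  0.46 -1.48] delta tool [-0.0031 -0.0001 -0.002 ]
spin deg 0.19
(363, 429, 3)
```

View pics/g.png

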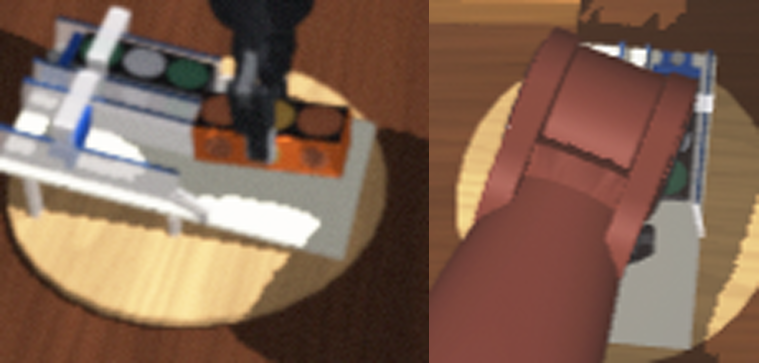

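The cassette hangs level above the apron. Its near top edge runs (195,128)-(348,147), its near bottom edge (195,158)-(346,178), and its far top right corner is at about (352,106).

```bash
python3 - <<'E'
from h import *
S=lambda u,v,z:at("side",190+(u+.5)/3.3-.5,140+(v+.5)/3.3-.5,z)[:2]
u=np.array([.9975,-.0709]);n=np.array([.0709,.9975]);F=np.array([.5245,-.0865])
for q in (((195,128,.132),(348,147,.132)),((195,158,.098),(346,178,.098))):
    a,b=[S(*x) for x in q]; d=a-b; c=(a+b)/2-.023*n
    print("len",np.linalg.norm(d),"yaw",np.arctan2(d[1],d[0]),"centre",c,"s",(c-F)@u,"lat",(c-F)@n)
E
```

```text
len 0.11664750620746525 yaw -0.08049681789902687 centre [ 0.58251087 -0.0897435 ] s 0.05809580530345554 lat 0.0008775811244284361
len 0.1183038215824194 yaw -0.08730290732952274 centre [ 0.58471153 -0.09266196] s 0.060497881291448154 lat -0.0018775553876712232
```

Emit:
{"name": "carry_out", "arguments": {"deltas": [{"hand":0.45,"x":-0.003,"y":0,"z":0.015,"spin":0.2},{"hand":0.45,"x":0,"y":0,"z":0.015,"spin":0},{"hand":0.45,"x":0,"y":0,"z":0.006,"spin":0},{"hand":0.45,"x":0,"y":0,"z":0.004,"spin":0},{"hand":0.45,"x":0,"y":0,"z":0.003,"spin":0},{"hand":0.45,"x":0,"y":0,"z":0,"spin":0}], "newtons": 20}}

```text
time: 10.75
tool_pos: [0.5942, -0.0917, 0.0401]
orientation: [-3.142, -0.0, 3.068]
contact_force: [-0.6, 0.9, -0.9]
width: 0.0456
grip_force: 26.6
```

Emit:
{"name": "carry_out", "arguments": {"deltas": [{"hand":0.45,"x":0,"y":0,"z":0.002,"spin":0},{"hand":0.45,"x":0,"y":0,"z":0.002,"spin":0},{"hand":0.45,"x":0,"y":0,"z":0,"spin":0}]}}

```text
time: 11.05
tool_pos: [0.5942, -0.0918, 0.0362]
orientation: [-3.141, 0.0, 3.068]
contact_force: [0.7, 0.3, -1.9]
width: 0.0455
grip_force: 26.6
```

Emit:
{"name": "carry_out", "arguments": {"deltas": [{"hand":0.45,"x":0,"y":0,"z":0.002,"spin":0},{"hand":0.45,"x":0,"y":0,"z":0.002,"spin":0},{"hand":0.45,"x":0,"y":0,"z":0,"spin":0}]}}

```text
time: 11.35
tool_pos: [0.5936, -0.0918, 0.0328]
orientation: [-3.141, -0.001, 3.068]
contact_force: [-6.9, 0.4, 5.6]
width: 0.0455
grip_force: 27.8
```

Emit:
{"name": "carry_out", "arguments": {"deltas": [{"hand":0.45,"x":0,"y":0,"z":0.002,"spin":0},{"hand":0.45,"x":0,"y":0,"z":0.001,"spin":0},{"hand":0.45,"x":0,"y":0,"z":0,"spin":0}]}}

```text
time: 11.65
tool_pos: [0.5931, -0.0917, 0.0297]
orientation: [-3.141, -0.002, 3.068]
contact_force: [-8.1, 0.3, 5.8]
width: 0.0457
grip_force: 28.2
```

Contact came where predicted and the cassette is pivoting. I'll ease back downhill to relieve the uphill thrust while lowering.

Emit:
{"name": "carry_out", "arguments": {"deltas": [{"hand":0.45,"x":0.002,"y":0,"z":0,"spin":0},{"hand":0.45,"x":0.001,"y":0,"z":0.001,"spin":0},{"hand":0.45,"x":0.001,"y":0,"z":0.001,"spin":0},{"hand":0.45,"x":0,"y":0,"z":0,"spin":0}]}}

```text
time: 12.05
tool_pos: [0.5911, -0.0918, 0.0279]
orientation: [-3.141, 0.002, 3.068]
contact_force: [1.4, -0.3, 3.0]
width: 0.0455
grip_force: 27.8
```

Emit:
{"name": "carry_out", "arguments": {"deltas": [{"hand":0.45,"x":0.0005,"y":0,"z":0.001,"spin":0},{"hand":0.45,"x":0.0005,"y":0,"z":0.001,"spin":0},{"hand":0.45,"x":0,"y":0,"z":0,"spin":0}]}}

```text
time: 12.35
tool_pos: [0.5893, -0.0915, 0.0252]
orientation: [-3.141, 0.0, 3.068]
contact_force: [2.0, -1.1, 3.4]
width: 0.0454
grip_force: 28.0
```

Emit:
{"name": "carry_out", "arguments": {"deltas": [{"hand":0.45,"x":0.0005,"y":0,"z":0.001,"spin":0},{"hand":0.45,"x":0.0005,"y":0,"z":0.001,"spin":0},{"hand":0.45,"x":0,"y":0,"z":0,"spin":0}]}}

```text
time: 12.65
tool_pos: [0.5893, -0.0915, 0.0251]
orientation: [-3.141, 0.002, 3.068]
contact_force: [0.2, 2.0, 13.8]
width: 0.0459
grip_force: 29.2
```

Emit:
{"name": "carry_out", "arguments": {"deltas": [{"hand":0.5,"x":0,"y":0,"z":-0.0012,"spin":0},{"hand":0.6,"x":0,"y":0,"z":0,"spin":0},{"hand":0.75,"x":0,"y":0,"z":0,"spin":0},{"hand":0.75,"x":0,"y":0,"z":0,"spin":0},{"hand":0.75,"x":0,"y":0,"z":0,"spin":0}]}}

```text
time: 13.15
tool_pos: [0.5878, -0.0912, 0.0239]
orientation: [3.141, -0.001, 3.068]
contact_force: [0.2, -0.5, 0.4]
width: 0.0641
grip_force: 0.0
```

```bash
python3 - <<'E'
from h import *
s=snapshot("side");o=get_obs();print(o["tool_pos"],o["width"],o["contact_force"],o["grip_force"])
cv2.imwrite("pics/i.png",cv2.resize(s[130:245,180:315],None,fx=5,fy=5,interpolation=cv2.INTER_CUBIC)[:,:,::-1])
E
```

```text
[ 0.58790108 -0.0912147   0.02406631] 0.06399427409686417 [ 0.01288929 -0.46943877 -0.38662608] 0.0
```

View pics/i.png

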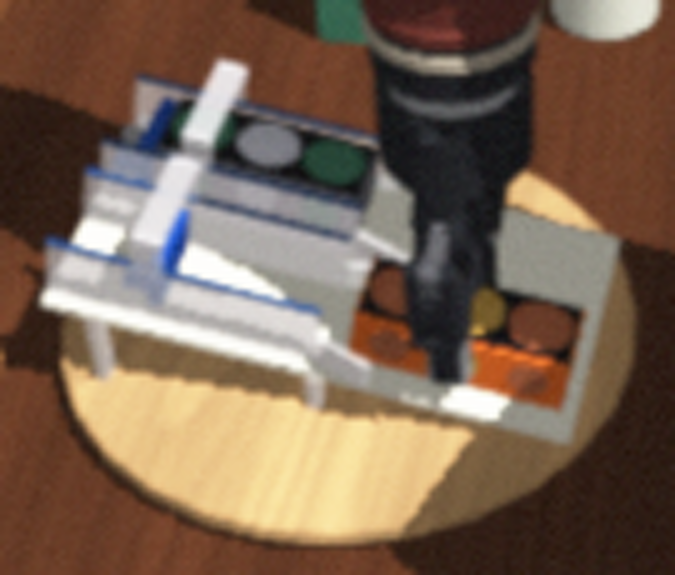

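The cassette lies flat on the apron with its lower end close to the ramp foot, and it is released. The ramp corners at (572,443) and (620,237) are unchanged. Now I'll rise, back off downhill, shut the fingers and lower them behind the lower end.

Emit:
{"name": "carry_out", "arguments": {"deltas": [{"hand":0.75,"x":0,"y":0,"z":-0.01,"spin":0},{"hand":0.75,"x":0,"y":0,"z":-0.03,"spin":0},{"hand":0.75,"x":0,"y":0,"z":-0.04,"spin":0},{"hand":0,"x":0.02,"y":0,"z":0,"spin":0},{"hand":0,"x":0.035,"y":0,"z":0,"spin":0},{"hand":0,"x":0.035,"y":0,"z":0,"spin":0},{"hand":0,"x":0.003,"y":0,"z":0,"spin":0},{"hand":0,"x":0,"y":0,"z":0,"spin":0},{"hand":0,"x":0,"y":0,"z":0,"spin":0},{"hand":0,"x":0,"y":0,"z":0.03,"spin":0},{"hand":0,"x":0,"y":0,"z":0.03,"spin":0},{"hand":0,"x":0,"y":0,"z":0.01,"spin":0},{"hand":0,"x":0,"y":0,"z":0,"spin":0}]}}

```text
time: 14.5
tool_pos: [0.4949, -0.0841, 0.0332]
orientation: [3.141, -0.003, 3.068]
contact_force: [-0.4, 1.2, 0.8]
width: 0.0002
grip_force: 0.0
```

```bash
python3 - <<'E'
from h import *
to([.515,-.0860,.028],-.071)
s=snapshot("side").astype(int); o=(s[:,:,0]>150)&(s[:,:,1]<110)&(s[:,:,2]<60); o[:,:245]=0;o[:180]=0;o[225:]=0;o[:,310:]=0
ys,xs=np.nonzero(o);print(xs.min(),xs.max(),ys.min(),ys.max(),len(xs))
E
```

```text
pose 14.5 [ 0.4949 -0.0841  0.0332] [ 3.1406e+00 -2.7000e-03  3.0684e+00] F [-0.42  1.16  0.81] delta tool [-0.0202 -0.0004  0.0052]
spin deg -0.12
250 292 192 210 189
```

Emit:
{"name": "carry_out", "arguments": {"deltas": [{"hand":0,"x":-0.003,"y":0,"z":0.002,"spin":0},{"hand":0,"x":-0.003,"y":0,"z":0.002,"spin":0},{"hand":0,"x":-0.003,"y":0,"z":0,"spin":0},{"hand":0,"x":-0.003,"y":0,"z":0,"spin":0},{"hand":0,"x":-0.003,"y":0,"z":0,"spin":0},{"hand":0,"x":-0.001,"y":0,"z":0,"spin":0}]}}

```text
time: 15.15
tool_pos: [0.5119, -0.0858, 0.0307]
orientation: [-3.141, 0.0, 3.068]
contact_force: [-0.7, 0.4, -0.8]
width: 0.0002
grip_force: 0.0
```

Emit:
{"name": "carry_out", "arguments": {"deltas": [{"hand":0,"x":-0.001,"y":0,"z":0,"spin":0},{"hand":0,"x":-0.001,"y":0,"z":0,"spin":0},{"hand":0,"x":-0.001,"y":0,"z":0,"spin":0},{"hand":0,"x":-0.001,"y":0,"z":0,"spin":0}]}}

```text
time: 15.55
tool_pos: [0.5155, -0.086, 0.0305]
orientation: [-3.142, -0.0, 3.068]
contact_force: [-0.5, 0.1, 0.6]
width: -0.0
grip_force: 0.6
```

Emit:
{"name": "carry_out", "arguments": {"deltas": [{"hand":0,"x":-0.001,"y":0,"z":0,"spin":0},{"hand":0,"x":-0.001,"y":0,"z":0,"spin":0},{"hand":0,"x":-0.001,"y":0,"z":0,"spin":0},{"hand":0,"x":-0.001,"y":0,"z":0,"spin":0}]}}

```text
time: 15.95
tool_pos: [0.5178, -0.086, 0.0306]
orientation: [-3.142, -0.004, 3.068]
contact_force: [-12.0, 2.2, 10.1]
width: 0.0003
grip_force: 6.2
```

The force is 12 N back and 10 N up, so a finger is probably on the ramp's edge. Backing off and rising.

Emit:
{"name": "carry_out", "arguments": {"deltas": [{"hand":0,"x":0.004,"y":0,"z":0,"spin":0},{"hand":0,"x":0.002,"y":0,"z":-0.004,"spin":0},{"hand":0,"x":0,"y":0,"z":-0.004,"spin":0},{"hand":0,"x":0,"y":0,"z":0,"spin":0}]}}

```text
time: 16.35
tool_pos: [0.5141, -0.0861, 0.0394]
orientation: [-3.141, 0.002, 3.068]
contact_force: [-0.1, -0.0, 0.4]
width: 0.0001
grip_force: 0.0
```

```bash
python3 - <<'E'
from h import *
to([.515,-.0860,.028],-.071)
s=snapshot("side")
a=cv2.imread("pics/i.png")[:,:,::-1]
cur=cv2.resize(s[130:245,180:315],None,fx=5,fy=5,interpolation=cv2.INTER_CUBIC)
for nm,(x0,y0,x1,y1) in {"corner near":(530,400,610,460),"corner far":(585,205,650,270),"walls":(40,225,300,330),"grey":(100,60,370,220)}.items():
    print(nm,cv2.phaseCorrelate(np.float32(cv2.cvtColor(np.ascontiguousarray(a[y0:y1,x0:x1]),7)),np.float32(cv2.cvtColor(cur[y0:y1,x0:x1],7))))
s=s.astype(int); o=(s[:,:,0]>150)&(s[:,:,1]<110)&(s[:,:,2]<60); o[:,:245]=0;o[:180]=0;o[225:]=0;o[:,310:]=0
ys,xs=np.nonzero(o);print(xs.min(),xs.max(),ys.min(),ys.max(),len(xs))
E
```

```text
pose 16.35 [ 0.5141 -0.0861  0.0394] [-3.1410e+00  1.6000e-03  3.0682e+00] F [-0.07 -0.01  0.43] delta tool [-0.0008  0.0002  0.0114]
spin deg -0.14
corner near ((0.1326491666625671, -0.012308619337161986), 0.6152207960685094)
corner far ((0.07498699955961285, -0.020429294162397582), 0.6746707326836057)
walls ((0.006404017677084539, 0.06124076105920295), 0.7700342049487497)
grey ((-0.015047015289439969, -0.15727010350398984), 0.6514906155621564)
250 292 192 210 186
```

Neither the holder nor the cassette has moved. When shut, the tip is in fact at the reported TCP. I'll raise to about 13 mm above the ramp and advance.

Emit:
{"name": "carry_out", "arguments": {"deltas": [{"hand":0,"x":0,"y":0,"z":-0.005,"spin":0},{"hand":0,"x":-0.001,"y":0,"z":0,"spin":0},{"hand":0,"x":-0.001,"y":0,"z":0,"spin":0},{"hand":0,"x":-0.001,"y":0,"z":0,"spin":0},{"hand":0,"x":-0.001,"y":0,"z":0,"spin":0}]}}

```text
time: 16.9
tool_pos: [0.5175, -0.0861, 0.0433]
orientation: [3.142, -0.0, 3.068]
contact_force: [0.1, 0.1, 1.0]
width: 0.0003
grip_force: 0.0
```

Emit:
{"name": "carry_out", "arguments": {"deltas": [{"hand":0,"x":-0.001,"y":0,"z":0,"spin":0},{"hand":0,"x":-0.001,"y":0,"z":0,"spin":0},{"hand":0,"x":-0.001,"y":0,"z":0,"spin":0}]}}

```text
time: 17.2
tool_pos: [0.5205, -0.0863, 0.0434]
orientation: [-3.142, -0.0, 3.068]
contact_force: [-0.4, -0.6, 0.8]
width: 0.0001
grip_force: 0.0
```

Emit:
{"name": "carry_out", "arguments": {"deltas": [{"hand":0,"x":-0.001,"y":0,"z":0,"spin":0},{"hand":0,"x":-0.001,"y":0,"z":0,"spin":0},{"hand":0,"x":-0.001,"y":0,"z":0,"spin":0}]}}

```text
time: 17.5
tool_pos: [0.5235, -0.0866, 0.0435]
orientation: [-3.142, 0.0, 3.068]
contact_force: [-0.1, 0.4, 0.1]
width: -0.0002
grip_force: 0.0
```

Emit:
{"name": "carry_out", "arguments": {"deltas": [{"hand":0,"x":-0.001,"y":0,"z":0,"spin":0},{"hand":0,"x":-0.001,"y":0,"z":-0.0002,"spin":0},{"hand":0,"x":-0.001,"y":0,"z":-0.0002,"spin":0},{"hand":0,"x":-0.001,"y":0,"z":-0.0002,"spin":0}]}}

```text
time: 17.9
tool_pos: [0.5275, -0.0869, 0.0441]
orientation: [-3.141, 0.0, 3.068]
contact_force: [0.2, 0.2, -0.5]
width: 0.0003
grip_force: 0.0
```

Emit:
{"name": "carry_out", "arguments": {"deltas": [{"hand":0,"x":-0.001,"y":0,"z":-0.0002,"spin":0},{"hand":0,"x":-0.001,"y":0,"z":-0.0002,"spin":0},{"hand":0,"x":-0.001,"y":0,"z":-0.0002,"spin":0},{"hand":0,"x":-0.001,"y":0,"z":-0.0002,"spin":0}]}}

```text
time: 18.3
tool_pos: [0.5315, -0.0872, 0.0449]
orientation: [-3.142, 0.0, 3.068]
contact_force: [0.3, 0.1, 0.7]
width: 0.0004
grip_force: 0.0
```

```bash
cat >> h.py <<'E'
def orange(show=True):
    s=snapshot("side").astype(int); o=(s[:,:,0]>1.9*s[:,:,1])&(s[:,:,0]>90)&(s[:,:,2]<60); o[:,:215]=0;o[:165]=0;o[225:]=0;o[:,302:]=0
    o=cv2.morphologyEx(o.astype(np.uint8),cv2.MORPH_OPEN,np.ones((2,2)))
    n,l,st,_=cv2.connectedComponentsWithStats(o); print([list(map(int,x)) for x in st[1:] if x[4]>15])
E
python3 - <<'E'
from h import *
orange()
for s in (0,.005,.01): print(proj("side",[.5245+s*.985+.023*.0709,-.0865-.07*s+.023,.03+.174*s]))
E
```

```text
[[251, 193, 22, 12, 120], [274, 199, 19, 12, 110]]
(np.float64(294.71688698977886), np.float64(212.7761995024248))
(np.float64(292.8568720160909), np.float64(212.308237883061))
(np.float64(290.99712595093456), np.float64(211.84034391846004))
```

Emit:
{"name": "carry_out", "arguments": {"deltas": [{"hand":0,"x":-0.001,"y":0,"z":-0.0002,"spin":0},{"hand":0,"x":-0.001,"y":0,"z":-0.0002,"spin":0},{"hand":0,"x":-0.001,"y":0,"z":-0.0002,"spin":0}]}}

```text
time: 18.65
tool_pos: [0.5345, -0.0874, 0.0455]
orientation: [-3.141, -0.0, 3.068]
contact_force: [-0.7, -0.4, 0.1]
width: 0.0002
grip_force: 0.0
```

Emit:
{"name": "carry_out", "arguments": {"deltas": [{"hand":0,"x":-0.001,"y":0,"z":-0.0002,"spin":0},{"hand":0,"x":-0.001,"y":0,"z":-0.0002,"spin":0},{"hand":0,"x":-0.001,"y":0,"z":-0.0002,"spin":0}]}}

```text
time: 18.95
tool_pos: [0.5375, -0.0876, 0.0461]
orientation: [-3.142, -0.0, 3.068]
contact_force: [-0.2, -0.4, 0.2]
width: -0.0003
grip_force: 0.0
```

```bash
python3 -c "
from h import *
orange();s=snapshot('top');cv2.imwrite('pics/j.png',s[:,:,::-1])"
```

```text
[[251, 193, 21, 12, 117], [274, 199, 19, 12, 116]]
```

There is no contact even "inside" the cassette end, so the fingers are passing above it. The shut tip really is about 30 mm above the reported TCP, and the earlier contact was the cassette's top corner. Backing off to go lower.

Emit:
{"name": "carry_out", "arguments": {"deltas": [{"hand":0,"x":0.015,"y":0,"z":-0.002,"spin":0},{"hand":0,"x":0.025,"y":0,"z":0,"spin":0},{"hand":0,"x":0,"y":0,"z":0.015,"spin":0},{"hand":0,"x":0,"y":0,"z":0.015,"spin":0},{"hand":0,"x":0,"y":0,"z":0.005,"spin":0},{"hand":0,"x":0,"y":0,"z":0,"spin":0}]}}

```text
time: 19.65
tool_pos: [0.4969, -0.0843, 0.0115]
orientation: [3.141, -0.002, 3.068]
contact_force: [-1.2, 0.6, -0.3]
width: -0.0002
grip_force: 0.0
```

Emit:
{"name": "carry_out", "arguments": {"deltas": [{"hand":0,"x":-0.003,"y":0,"z":0,"spin":0},{"hand":0,"x":-0.003,"y":0,"z":0,"spin":0},{"hand":0,"x":-0.003,"y":0,"z":0,"spin":0},{"hand":0,"x":-0.003,"y":0,"z":0,"spin":0},{"hand":0,"x":-0.002,"y":0,"z":0,"spin":0},{"hand":0,"x":0,"y":0,"z":0,"spin":0}]}}

```text
time: 20.25
tool_pos: [0.5118, -0.0857, 0.0132]
orientation: [-3.141, 0.0, 3.068]
contact_force: [-0.2, 0.0, 0.3]
width: -0.0002
grip_force: 0.0
```

Emit:
{"name": "carry_out", "arguments": {"deltas": [{"hand":0,"x":-0.001,"y":0,"z":0,"spin":0},{"hand":0,"x":-0.001,"y":0,"z":0,"spin":0},{"hand":0,"x":-0.001,"y":0,"z":0,"spin":0},{"hand":0,"x":-0.001,"y":0,"z":0,"spin":0}]}}

```text
time: 20.65
tool_pos: [0.5155, -0.086, 0.0131]
orientation: [-3.141, 0.0, 3.068]
contact_force: [0.1, 0.3, -0.2]
width: -0.0
grip_force: 0.0
```

Emit:
{"name": "carry_out", "arguments": {"deltas": [{"hand":0,"x":-0.001,"y":0,"z":0,"spin":0},{"hand":0,"x":-0.001,"y":0,"z":-0.0002,"spin":0},{"hand":0,"x":-0.001,"y":0,"z":-0.0002,"spin":0}]}}

```text
time: 20.95
tool_pos: [0.5181, -0.0861, 0.0133]
orientation: [-3.142, -0.001, 3.068]
contact_force: [-3.4, -1.1, 0.3]
width: -0.0002
grip_force: 1.3
```

Emit:
{"name": "carry_out", "arguments": {"deltas": [{"hand":0,"x":-0.001,"y":0,"z":-0.0002,"spin":0},{"hand":0,"x":-0.001,"y":0,"z":-0.0002,"spin":0},{"hand":0,"x":-0.001,"y":0,"z":-0.0002,"spin":0}]}}

```text
time: 21.25
tool_pos: [0.5214, -0.0864, 0.014]
orientation: [-3.142, -0.0, 3.068]
contact_force: [-1.7, 0.1, -0.9]
width: 0.0003
grip_force: 0.8
```

```bash
python3 -c "
from h import *
orange();print(get_obs()['contact_force'])"
```

```text
[[250, 193, 21, 12, 118], [273, 198, 19, 13, 114]]
[ 0.12253672  0.39941388 -0.42939773]
```

Contact is made and the cassette is moving. Now I'll push up the slope, with z rising at tan 10°.

Emit:
{"name": "carry_out", "arguments": {"deltas": [{"hand":0,"x":-0.001,"y":0,"z":-0.0002,"spin":0},{"hand":0,"x":-0.002,"y":0,"z":-0.0004,"spin":0},{"hand":0,"x":-0.003,"y":0,"z":-0.0005,"spin":0},{"hand":0,"x":-0.003,"y":0,"z":-0.0005,"spin":0},{"hand":0,"x":-0.003,"y":0,"z":-0.0005,"spin":0},{"hand":0,"x":-0.003,"y":0,"z":-0.0005,"spin":0},{"hand":0,"x":-0.003,"y":0,"z":-0.0005,"spin":0},{"hand":0,"x":-0.003,"y":0,"z":-0.0005,"spin":0},{"hand":0,"x":-0.003,"y":0,"z":-0.0005,"spin":0},{"hand":0,"x":-0.003,"y":0,"z":-0.0006,"spin":0}]}}

```text
time: 22.3
tool_pos: [0.5486, -0.0884, 0.0188]
orientation: [-3.142, -0.0, 3.068]
contact_force: [-1.8, 1.0, -0.2]
width: -0.0002
grip_force: 1.0
```

```bash
python3 -c "
from h import *
orange();print(get_obs()['contact_force'])"
```

```text
[[246, 191, 36, 17, 196]]
[-1.16103145  0.39323064 -1.78211884]
```

Emit:
{"name": "carry_out", "arguments": {"deltas": [{"hand":0,"x":-0.002,"y":0,"z":-0.0004,"spin":0},{"hand":0,"x":-0.003,"y":0,"z":-0.0005,"spin":0},{"hand":0,"x":-0.003,"y":0,"z":-0.0005,"spin":0},{"hand":0,"x":-0.003,"y":0,"z":-0.0005,"spin":0},{"hand":0,"x":-0.003,"y":0,"z":-0.0006,"spin":0},{"hand":0,"x":-0.003,"y":0,"z":-0.0005,"spin":0},{"hand":0,"x":-0.003,"y":0,"z":-0.0005,"spin":0}]}}

```text
time: 23.05
tool_pos: [0.5686, -0.0899, 0.0223]
orientation: [-3.141, -0.0, 3.068]
contact_force: [-3.2, 0.3, 0.9]
width: -0.0001
grip_force: 1.4
```

Emit:
{"name": "carry_out", "arguments": {"deltas": [{"hand":0,"x":-0.002,"y":0,"z":-0.0004,"spin":0},{"hand":0,"x":-0.003,"y":0,"z":-0.0005,"spin":0},{"hand":0,"x":-0.003,"y":0,"z":-0.0005,"spin":0},{"hand":0,"x":-0.003,"y":0,"z":-0.0005,"spin":0},{"hand":0,"x":-0.003,"y":0,"z":-0.0006,"spin":0},{"hand":0,"x":-0.003,"y":0,"z":-0.0005,"spin":0},{"hand":0,"x":-0.003,"y":0,"z":-0.0005,"spin":0}]}}

```text
time: 23.75
tool_pos: [0.5885, -0.0913, 0.0258]
orientation: [-3.142, -0.0, 3.068]
contact_force: [-3.3, 0.4, 1.5]
width: -0.0001
grip_force: 1.7
```

```bash
python3 -c "
from h import *
orange();print(get_obs()['contact_force'])"
```

```text
[[247, 192, 20, 12, 104]]
[-1.50652828 -0.18980865  1.36050874]
```

Emit:
{"name": "carry_out", "arguments": {"deltas": [{"hand":0,"x":-0.002,"y":0,"z":-0.0004,"spin":0},{"hand":0,"x":-0.002,"y":0,"z":-0.0004,"spin":0},{"hand":0,"x":-0.002,"y":0,"z":-0.0003,"spin":0},{"hand":0,"x":-0.002,"y":0,"z":-0.0004,"spin":0},{"hand":0,"x":-0.002,"y":0,"z":-0.0003,"spin":0},{"hand":0,"x":-0.002,"y":0,"z":-0.0004,"spin":0},{"hand":0,"x":-0.002,"y":0,"z":-0.0003,"spin":0},{"hand":0,"x":-0.001,"y":0,"z":-0.0002,"spin":0}]}}

```text
time: 24.6
tool_pos: [0.6034, -0.0925, 0.0285]
orientation: [-3.141, 0.0, 3.068]
contact_force: [-2.9, 0.4, 1.0]
width: -0.0001
grip_force: 1.3
```

Emit:
{"name": "carry_out", "arguments": {"deltas": [{"hand":0,"x":-0.0005,"y":0,"z":-0.0001,"spin":0},{"hand":0,"x":-0.0005,"y":0,"z":-0.0001,"spin":0},{"hand":0,"x":-0.0005,"y":0,"z":-0.0001,"spin":0}]}}

```text
time: 24.9
tool_pos: [0.6047, -0.0926, 0.0288]
orientation: [-3.142, -0.0, 3.068]
contact_force: [-2.6, -0.1, -0.1]
width: -0.0003
grip_force: 1.2
```

Emit:
{"name": "carry_out", "arguments": {"deltas": [{"hand":0,"x":-0.0005,"y":0,"z":-0.0001,"spin":0},{"hand":0,"x":-0.0005,"y":0,"z":-0.0001,"spin":0},{"hand":0,"x":-0.0005,"y":0,"z":-0.0001,"spin":0}]}}

```text
time: 25.2
tool_pos: [0.6063, -0.0926, 0.0291]
orientation: [-3.142, 0.0, 3.068]
contact_force: [-1.8, -1.0, 0.1]
width: -0.0001
grip_force: 1.0
```

Emit:
{"name": "carry_out", "arguments": {"deltas": [{"hand":0,"x":-0.0005,"y":0,"z":-0.0001,"spin":0},{"hand":0,"x":-0.0005,"y":0,"z":-0.0001,"spin":0},{"hand":0,"x":-0.0004,"y":0,"z":-0.0001,"spin":0}]}}

```text
time: 25.5
tool_pos: [0.6077, -0.0927, 0.0294]
orientation: [-3.142, 0.0, 3.068]
contact_force: [-1.5, 0.2, -0.9]
width: 0.0002
grip_force: 0.7
```

Emit:
{"name": "carry_out", "arguments": {"deltas": [{"hand":0,"x":-0.0005,"y":0,"z":-0.0001,"spin":0},{"hand":0,"x":-0.0005,"y":0,"z":-0.0001,"spin":0},{"hand":0,"x":-0.0004,"y":0,"z":-0.0001,"spin":0}]}}

```text
time: 25.8
tool_pos: [0.6091, -0.0929, 0.0297]
orientation: [-3.142, 0.0, 3.068]
contact_force: [-1.1, 0.9, 0.1]
width: -0.0002
grip_force: 0.6
```

Emit:
{"name": "carry_out", "arguments": {"deltas": [{"hand":0,"x":-0.0005,"y":0,"z":-0.0001,"spin":0},{"hand":0,"x":-0.0005,"y":0,"z":-0.0001,"spin":0},{"hand":0,"x":-0.0004,"y":0,"z":-0.0001,"spin":0}]}}

```text
time: 26.1
tool_pos: [0.6105, -0.093, 0.03]
orientation: [-3.142, 0.0, 3.068]
contact_force: [-0.7, 0.1, -1.3]
width: 0.0001
grip_force: 0.6
```

Emit:
{"name": "carry_out", "arguments": {"deltas": [{"hand":0,"x":-0.0005,"y":0,"z":-0.0001,"spin":0},{"hand":0,"x":-0.0005,"y":0,"z":-0.0001,"spin":0},{"hand":0,"x":-0.0004,"y":0,"z":-0.0001,"spin":0}]}}

```text
time: 26.4
tool_pos: [0.6118, -0.0931, 0.0303]
orientation: [-3.141, -0.0, 3.068]
contact_force: [-0.8, 0.5, -1.5]
width: -0.0002
grip_force: 0.6
```

Emit:
{"name": "carry_out", "arguments": {"deltas": [{"hand":0,"x":-0.0005,"y":0,"z":-0.0001,"spin":0},{"hand":0,"x":-0.0005,"y":0,"z":-0.0001,"spin":0},{"hand":0,"x":-0.0005,"y":0,"z":-0.0001,"spin":0}]}}

```text
time: 26.7
tool_pos: [0.6133, -0.0932, 0.0306]
orientation: [-3.142, -0.0, 3.068]
contact_force: [-0.6, -0.1, -1.7]
width: 0.0003
grip_force: 0.6
```

Emit:
{"name": "carry_out", "arguments": {"deltas": [{"hand":0,"x":-0.0005,"y":0,"z":-0.0001,"spin":0},{"hand":0,"x":-0.0005,"y":0,"z":-0.0001,"spin":0},{"hand":0,"x":-0.0005,"y":0,"z":-0.0001,"spin":0}]}}

```text
time: 27.0
tool_pos: [0.6144, -0.0932, 0.0307]
orientation: [3.142, -0.001, 3.068]
contact_force: [-4.4, -0.2, -1.2]
width: -0.0
grip_force: 1.9
```

Emit:
{"name": "carry_out", "arguments": {"deltas": [{"hand":0,"x":-0.0003,"y":0,"z":0,"spin":0},{"hand":0,"x":0,"y":0,"z":0,"spin":0}]}}

```text
time: 27.2
tool_pos: [0.6145, -0.0931, 0.0305]
orientation: [3.141, -0.001, 3.068]
contact_force: [-6.7, 1.2, -0.8]
width: -0.0001
grip_force: 2.6
```

Emit:
{"name": "carry_out", "arguments": {"deltas": [{"hand":0,"x":-0.0002,"y":0,"z":0,"spin":0},{"hand":0,"x":0,"y":0,"z":0,"spin":0}]}}

```text
time: 27.4
tool_pos: [0.6145, -0.0931, 0.0306]
orientation: [3.141, -0.002, 3.068]
contact_force: [-5.8, 0.7, -0.6]
width: 0.0
grip_force: 3.0
```

The cassette is firmly against the stop: the push is steady and it moves no further. Now I'll withdraw.

Emit:
{"name": "carry_out", "arguments": {"deltas": [{"hand":0,"x":0.0005,"y":0,"z":0,"spin":0},{"hand":0,"x":0.001,"y":0,"z":0,"spin":0},{"hand":0,"x":0.005,"y":0,"z":0,"spin":0},{"hand":0,"x":0.02,"y":0,"z":-0.005,"spin":0},{"hand":0,"x":0.02,"y":0,"z":-0.02,"spin":0},{"hand":0,"x":0.01,"y":0,"z":-0.04,"spin":0},{"hand":0,"x":0,"y":0,"z":-0.04,"spin":0},{"hand":0,"x":0,"y":0,"z":0,"spin":0},{"hand":0,"x":0,"y":0,"z":0,"spin":0}]}}

```text
time: 28.3
tool_pos: [0.5601, -0.0897, 0.1376]
orientation: [-3.14, 0.004, 3.068]
contact_force: [-0.2, 0.1, -0.1]
width: -0.0002
grip_force: 0.0
```

```bash
python3 - <<'E'
from h import *
s=snapshot("side");a=cv2.imread("pics/i.png")[:,:,::-1]
cur=cv2.resize(s[130:245,180:315],None,fx=5,fy=5,interpolation=cv2.INTER_CUBIC)
for (x0,y0,x1,y1) in ((530,400,610,460),(585,205,650,270),(40,240,140,330)):
    print(cv2.phaseCorrelate(np.float32(cv2.cvtColor(np.ascontiguousarray(a[y0:y1,x0:x1]),7)),np.float32(cv2.cvtColor(cur[y0:y1,x0:x1],7))))
# colour profile along the cassette's top centre line, from its lower end to past the stop
u=np.array([.9975,-.0709]);n=np.array([.0709,.9975]);F=np.array([.5245,-.0865])
for lat in(.0,.012):
  for q in np.arange(.09,.25,.004):
    c=F+u*(q*.985-.034*.174)+n*lat; p=proj("side",[c[0],c[1],.03+q*.1736+.0335]); print(int(q*1000),s[round(p[1]),round(p[0])].tolist(),end=" ")
  print()
o=get_obs();print(o["tool_pos"],o["contact_force"],o["time"])
E
```

```text
((0.1710575655261053, 0.25287873175858877), 0.29048509856065113)
((0.04549204185002509, -0.008615363627484385), 0.907511865835131)
((0.008375085379789482, -0.16411028310047726), 0.8056930974324544)
90 [148, 146, 135] 94 [148, 144, 135] 98 [149, 147, 138] 102 [151, 147, 136] 106 [151, 120, 100] 110 [199, 103, 57] 114 [209, 122, 83] 118 [235, 145, 97] 122 [230, 141, 93] 126 [229, 140, 92] 130 [207, 120, 81] 134 [118, 69, 48] 138 [139, 78, 54] 142 [104, 57, 39] 146 [78, 46, 30] 150 [71, 52, 32] 154 [116, 89, 42] 158 [123, 96, 46] 162 [231, 191, 91] 166 [242, 209, 101] 170 [241, 205, 101] 174 [238, 204, 98] 178 [232, 193, 94] 182 [228, 185, 90] 186 [175, 107, 70] 190 [223, 132, 89] 194 [233, 144, 93] 198 [233, 145, 96] 202 [234, 146, 98] 206 [233, 144, 97] 210 [227, 135, 92] 214 [221, 130, 85] 218 [207, 122, 81] 222 [170, 101, 79] 226 [72, 109, 207] 230 [181, 194, 229] 234 [233, 231, 232] 238 [236, 233, 234] 242 [233, 230, 231] 246 [222, 217, 220] 
90 [144, 141, 132] 94 [153, 150, 139] 98 [152, 152, 141] 102 [156, 142, 128] 106 [186, 121, 89] 110 [204, 98, 45] 114 [87, 51, 40] 118 [135, 78, 58] 122 [227, 134, 88] 126 [234, 146, 100] 130 [225, 134, 88] 134 [226, 136, 90] 138 [201, 116, 81] 142 [73, 46, 38] 146 [57, 42, 40] 150 [43, 39, 35] 154 [165, 130, 63] 158 [230, 189, 91] 162 [232, 194, 97] 166 [240, 206, 100] 170 [235, 200, 97] 174 [181, 142, 71] 178 [186, 147, 75] 182 [42, 37, 36] 186 [47, 40, 39] 190 [116, 68, 50] 194 [152, 87, 63] 198 [232, 142, 96] 202 [228, 138, 93] 206 [205, 121, 80] 210 [219, 130, 85] 214 [128, 76, 55] 218 [94, 55, 44] 222 [70, 68, 122] 226 [76, 100, 195] 230 [183, 184, 201] 234 [180, 178, 181] 238 [169, 166, 168] 242 [187, 181, 184] 246 [159, 156, 148] 
[ 0.55925033 -0.08933339  0.13599624] [ 0.18490923 -0.28827105 -0.52265981] 28.35
```

The cassette spans about 105–221 mm up the slope and directly meets the blue stop at about 222 mm. The holder has not moved and the robot is clear, so I'm handing in.

```bash
python3 -c "
from workcell import *
print(close_job())"
```

```text
the job is handed in; nothing more can be done
None
```

I set the orange cassette down on the lane foot and let go of it. I then pushed it up against the blue stop with about 6–7 N, left it resting there and handed the job in at about 28 s; `close_job()` gave no verdict. One early try at pushing reached 12 N on the cassette's top corner, but the camera showed the cassette and turntable unmoved.

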